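# Register a shelf-tag blank in the marking jig

## Robot

A 6-joint arm with a two-finger parallel gripper is mounted at the origin on a cart in front of the work surface, level with it; the furniture and walls round the work are solid. World frame = base frame: x ahead of the robot, y to its left, z up, the work surface at z = 0. Lengths are in m, angles in rad, forces in N, time in s.
With the tool pointing down it reaches from about 0.25 to 0.85 m from the base axis. Payload 12.5 kg.
Tool frame: the origin (TCP) lies between the finger pads; the fingertips stand 19 mm ahead of it and the grasp point (between the pads) is the TCP (tcp_to_tips is the distance from the TCP to the fingertips, in m); z points along the fingers, y is the line along which they close (so a half turn about z gives the same grasp; the last joint's range is limited). The gripper opens to 93 mm and grips with 3 to 60 N. Pads are 15 mm wide; open, the fingers measure 128 mm over their backs; the gripper's body (75 mm by 188 mm) begins 65 mm behind the grasp point.
Start: joints at [1.107, 0.351, 1.652, -0, 1.139, -0.085], TCP at [0.203, 0.511, 0.238] pointing down, gripper open.
Joint ranges: [-2.75, 2.75], [-0.79, 2.1], [0.01, 2.65], [-1.57, 4.71], [0.07, 3.14], [-2.87, 2.87]. Speed limits (rad/s): [2.22, 2.22, 2.79, 3.14, 3.14, 3.14].

## Interface

Orientations are given as a unit quaternion [x, y, z, w].
In Python, from bench import movep, line_to, set_joints, gripper_to, hold, ik, read_camera, IKError, close_job, get_t, get_q, get_dq, get_effort, get_ee_pos, get_ee_rot, get_force, get_wrist_torque, get_finger_gap, get_grasp_force, tcp_to_tips gives the robot as it stands. Calls block until the motion is done:
- movep(position, orientation): joint-space move of the TCP to a pose.
- line_to(position, ori=None, max_speed=0.15): straight line of the TCP; ori=None keeps the orientation; max_speed is the mean speed in m/s.
- set_joints(angles): joint-space move.
- gripper_to(opening, f_grip=None): finger opening in m; f_grip is the grip in N (None keeps the last); returns when the fingers have stopped.
- hold(seconds).
- ik(position, orientation): joint angles nearest the present ones, or None.
- read_camera(name): name is "scene" or "top"; returns a dict with "frame" (420x560x3 uint8, red, green, blue), "fx", "fy", "cx", "cy" (pixels), "R" (3x3) and "t" (3): a world point X has camera coordinates R X + t. Camera axes: x right, y down, z forward; pixel columns grow to the right and rows downward; lengths in m; the calibration is good to about 2 mm. A picture is of the moment at which its call begins. There is no depth.
A pose or a line that the arm cannot do raises IKError and nothing moves.
- close_job(): hands the job in; it is judged then, once.
Readings, each from a call of its own:
- get_t(): time.
- get_q(): joint angles.
- get_dq(): joint speeds.
- get_effort(): joint torques, N m.
- get_ee_pos(): TCP position.
- get_ee_rot(): TCP orientation.
- get_force(): force on the tool from outside, world axes, zero at the start.
- get_wrist_torque(): the same for the moment, N m.
- get_finger_gap(): finger opening in m.
- get_grasp_force(): force on a finger pad.
Only numpy, scipy, OpenCV 4.12 (cv2) and the standard library are available. Lean on these libraries where they do the work, as an engineer would, in place of code of your own. Each camera call takes 0.05 s, during which the arm holds its last target. There are 200 camera calls.

## Task

On the marking jig lie two wooden shelf-tag blanks, a long one and a short one. Slide the long one, without lifting it off the jig, until its long edge lies against the jig's back fence and its end is against the end stop on its own half of the jig. Leave the short blank where it is.

Things in the scene. Friction and masses are not known exactly. Their poses are not given: they have to be found in the camera images.
- jig: Marking jig, fixed: plywood board 120 mm (x) by 328 mm (y), its top 15 mm above the worktop, carrying wooden rails 14 mm high. Origin: centre of underside, on the worktop; z up; x points from the open front (robot's side) to the back fence. Fence along y, inner face x=+46 mm. An end stop at each end, inner faces y=+150 and y=-150 mm, from the fence forward to x=-30 mm.
- long_blank: The longer of two loose pale wood bars lying flat on the jig: 100x36x16 mm, about 45 g. Origin: centre of underside; x along its length, z up. It lies in either half of the jig (its y + or -), roughly along the fence, askew up to 15 deg, and slides when pushed. Home, its origin is at x=+28, y=+100 or -100 mm of the jig, length along the jig's y.
- short_blank: The shorter bar of the same wood, 64x36x16 mm, lying flat in the other half of the jig; origin and axes as for the long one. It stays where it is.
Mind the look-alikes: they are no part of the job. Leave any black look-alike of the long_blank alone.

How it is judged:
By the outcome, as a careful person would: the job done as asked, in the order asked, and still so for the second after the job is handed in, with the robot touching nothing.
It also fails if it takes over 35 s, if anything falls off the work surface, if the arm or the gripper's body presses on something with over 40 N, if the wrist force passes 120 N, or if a joint passes its speed limit or range.

## Working session

There is one attempt and no reset: what is moved stays moved. The work goes in short steps, each a Python script; the robot and the scene stay as the last script left them, time stands still between calls to the robot, and variables do not carry over. Pictures are saved under pics/ and viewed, at most 10 in all, crops included, and the job is handed in when it is done.

```bash
mkdir -p pics; python3 - <<'E'
from bench import *
import cv2,numpy as np
for n in("top","scene"):
    c=read_camera(n);cv2.imwrite(f"pics/{n}0.png",c["frame"][:,:,::-1])
    np.savez(f"{n}0.npz",**c);print(n,c["fx"],c["cx"],c["cy"],np.round(c["R"],3).tolist(),c["t"])
print(get_t(),get_ee_rot(),get_q())
E
```

```text
top 481.4729776014701 280.7947096676024 206.36646277187762 [[-0.007, -1.0, 0.015], [-0.997, 0.005, -0.082], [0.082, -0.015, -0.996]] [0.30875525 0.3795509  0.88899024]
scene 398.60865702947865 274.11194084471543 201.83976602872892 [[-0.552, -0.834, -0.02], [-0.406, 0.289, -0.867], [0.729, -0.47, -0.498]] [0.44270948 0.10330397 0.75374426]
0.1 [ 1.88268588e-01  9.82117444e-01 -4.97006263e-04 -1.36253023e-04] [ 1.10739719e+00  3.51182222e-01  1.65233050e+00 -7.29296139e-06
  1.13911060e+00 -8.45982147e-02]
```

View pics/top0.png

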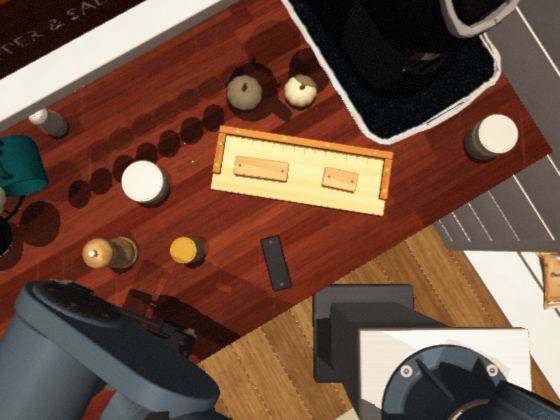

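View pics/scene0.png

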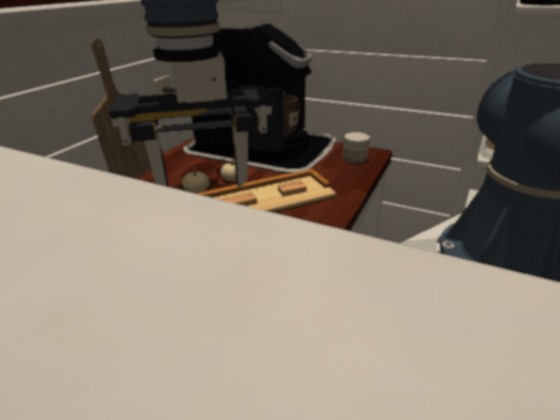

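Candidates: pale bar at (261,168), about 53 px long (long blank); pale bar at (340,180), about 35 px (short blank); black bar at (275,263), the look-alike. By the description I choose (261,168), in the jig's left (+y) half. The scene view is mostly blocked, so I'll work from the top view.

```bash
cat > h.py <<'E'
import numpy as np,cv2
def ray(c,px,z):
    d=c["R"].T@np.array([(px[0]-c["cx"])/c["fx"],(px[1]-c["cy"])/c["fy"],1.]);o=-c["R"].T@c["t"]
    return (o+d*(z-o[2])/d[2])[:2]
def proj(c,X):
    p=c["R"]@np.asarray(X)+c["t"];return np.array([c["fx"]*p[0]/p[2]+c["cx"],c["fy"]*p[1]/p[2]+c["cy"]])
E
python3 - <<'E'
import numpy as np,cv2
from h import *
c=np.load("top0.npz");f=c["frame"]
crop=cv2.resize(f[115:225,200:400],None,fx=4,fy=4,interpolation=cv2.INTER_CUBIC)
cv2.imwrite("pics/crop0.png",crop[:,:,::-1])
h=cv2.cvtColor(f,cv2.COLOR_RGB2HSV)
for n,p in dict(board=(300,190),board2=(230,185),long=(261,168),long2=(245,164),short=(340,180),fence=(300,142),stop=(218,155)).items():print(n,f[p[1],p[0]],h[p[1],p[0]])
E
```

```text
board [252 237 162] [ 25  91 252]
board2 [250 222 144] [ 22 108 250]
long [251 210 130] [ 20 123 251]
long2 [251 208 127] [ 20 126 251]
short [247 193 118] [ 17 133 247]
fence [244 160  74] [ 15 178 244]
stop [223 134  58] [ 14 189 223]
```

View pics/crop0.png

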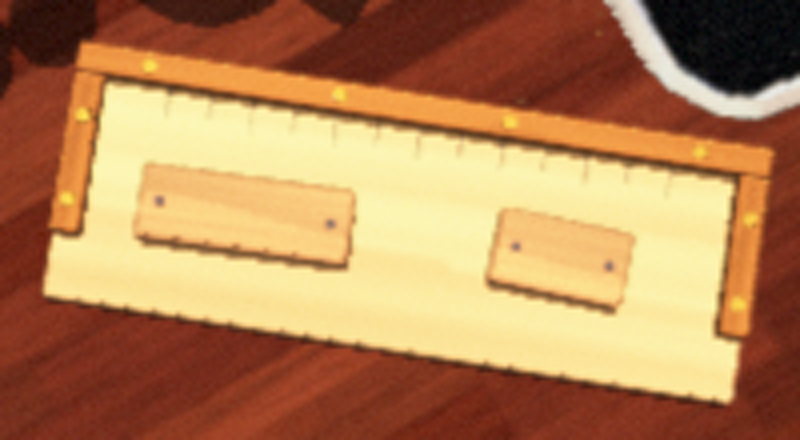

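The crop shows the long blank with top corners at crop (146,163), (355,190), (347,263), (135,237), clearly longer than the other bar, so the choice stands. The fence's outer corners are at (82,43) and (774,150), and the board's front corners at (43,297) and (733,402).

```bash
cat >> h.py <<'E'
def full(p): return (np.array(p)+.5)/4-.5+[200,115]
def fit(J,W):
    J=np.array(J);W=np.array(W);a=J-J.mean(0);b=W-W.mean(0)
    th=np.arctan2((a[:,0]*b[:,1]-a[:,1]*b[:,0]).sum(),(a*b).sum());R=np.array([[np.cos(th),-np.sin(th)],[np.sin(th),np.cos(th)]])
    t=W.mean(0)-R@J.mean(0);return th,R,t,(W-J@R.T-t)
def jig(c):
    J=[(.06,.164),(.06,-.164),(-.06,.164),(-.06,-.164)]
    P=[((82,43),.029),((774,150),.029),((43,295),.015),((733,400),.015)]
    return fit(J,[ray(c,full(p),z) for p,z in P])
def blanks(c,lo=112):
    f=c["frame"];h=cv2.cvtColor(f,cv2.COLOR_RGB2HSV).astype(int)
    g=cv2.resize(f[115:225,200:400],None,fx=4,fy=4,interpolation=cv2.INTER_CUBIC)
    h=cv2.cvtColor(g,cv2.COLOR_RGB2HSV).astype(int)
    m=((h[...,1]>lo)&(h[...,1]<160)&(h[...,2]>200)).astype(np.uint8)
    m=cv2.morphologyEx(m,cv2.MORPH_OPEN,np.ones((11,11)))
    m=cv2.morphologyEx(m,cv2.MORPH_CLOSE,np.ones((13,13)))
    out=[]
    for k in cv2.findContours(m,0,2)[0]:
        if cv2.contourArea(k)<4000: continue
        b=cv2.boxPoints(cv2.minAreaRect(k));W=np.array([ray(c,full(p),.031) for p in b])
        out.append((b,W))
    return out
E
python3 - <<'E'
from h import *
np.set_printoptions(precision=4,suppress=True)
c=np.load("top0.npz")
th,R,t,r=jig(c);print("jig",th,t,r.tolist())
def rep(n,b,W):
    L=(W-t)@R;e=[L[1]-L[0],L[2]-L[1]];e.sort(key=np.linalg.norm);l=e[1]*np.sign(e[1][1])
    print(n,b.tolist(),"jigc",L.mean(0),"size",[np.linalg.norm(x) for x in e],"ang",np.degrees(np.arctan2(-l[0],l[1])))
for b,W in blanks(c):rep("m",b,W)
b=np.array([(146,163),(355,190),(347,263),(135,237)]);rep("hand",b,np.array([ray(c,full(p),.031) for p in b]))
# fence inner lines predicted pixel for check
for p in [(.046,.15),(.046,-.15),(-.03,.15),(-.03,-.15)]:
    q=proj(c,[*(R@p+t),.029]);print("inner",p,(q-[200,115]+.5)*4-.5)
E
```

```text
jig -0.15862462148408416 [0.4483 0.2671] [[-0.0012201860167466716, -0.0008245522686160522], [-0.0011503778220982586, 0.0006963519159610132], [0.0008338042059390371, -0.00043033035065220826], [0.001536759632905893, 0.0005585307033071363]]
m [[483.253662109375, 276.1776428222656], [499.501708984375, 202.15890502929688], [638.4410400390625, 232.65777587890625], [622.1929931640625, 306.676513671875]] jigc [-0.0054 -0.0718] size [np.float64(0.035422914257592), np.float64(0.06587058393347492)] ang -3.669710935704728
m [[130.06765747070312, 234.0093231201172], [140.438720703125, 158.8191375732422], [358.8692932128906, 188.94749450683594], [348.49822998046875, 264.1376953125]] jigc [-0.0081  0.0758] size [np.float64(0.03542262399466105), np.float64(0.10207216160649604)] ang 0.9116503895460922
hand [[146, 163], [355, 190], [347, 263], [135, 237]] jigc [-0.0088  0.0751] size [np.float64(0.03428114751567299), np.float64(0.09753994251804277)] ang 1.409350386550987
inner (0.046, 0.15) [105.0969  74.2072]
inner (0.046, -0.15) [741.771  172.2992]
inner (-0.03, 0.15) [ 78.6435 234.0578]
inner (-0.03, -0.15) [719.8788 332.7522]
```

Jig and blank are located: the blank is at jig (-8.5, 75.5) mm, askew about 1°, and needs +36.5 mm in x and +24.5 mm in y. I'll push from the front with two spread fingertips, then push the end with closed fingers, stopping on force.

```bash
cat > r.py <<'E'
from bench import *
from h import *
from scipy.spatial.transform import Rotation as Ro
th,R,t,_=jig(np.load("top0.npz"))
yj=np.r_[R[:,1],0];zt=np.array([0,0,-1.]);Q=Ro.from_matrix(np.c_[np.cross(yj,zt),yj,zt]).as_quat()
Z=.038
def W(x,y,z=Z): return np.r_[R@[x,y]+t,z]
def F(): return R.T@get_force()[:2]
def press(p,d,n,step=.0006,lim=5):
    p=np.array(p);d=np.array(d);f0=F()@d
    for i in range(n):
        p=p+d*step;line_to(W(*p),max_speed=.02)
        f=F()@d-f0
        if f<-lim: break
    e=R.T@(get_ee_pos()[:2]-t);print("press end",np.round(p,4),"ee",np.round(e,4),"f",round(f,2),"z",get_ee_pos()[2],"t",get_t());return p
E
python3 - <<'E'
from r import *
print(get_force())
movep(W(-.048,.0755,.13),Q);gripper_to(.04);print(get_t(),get_finger_gap())
line_to(W(-.048,.0755),max_speed=.12);print(get_t(),F())
line_to(W(-.004,.0755),max_speed=.06);print(get_t(),F())
p=press([-.004,.0755],[1,0],25)
line_to(W(p[0]-.012,p[1]));line_to(W(p[0]-.012,p[1],.10));print(get_t())
c=read_camera("top");np.savez("top1.npz",**c)
cv2.imwrite("pics/top1.png",cv2.resize(c["frame"][90:240,180:420],None,fx=3,fy=3)[:,:,::-1])
E
```

```text
[-0.0960661  -0.31131752  0.35689036]
2.1833 0.03994142686600279
3.1 [ 0.60139739 -0.26994048]
3.9833 [ 0.34391688 -0.61972955]
press end [0.0026 0.0755] ee [0.0017 0.0755] f -7.84 z 0.03799232005535076 t 6.7333
7.55
```

View pics/top1.png

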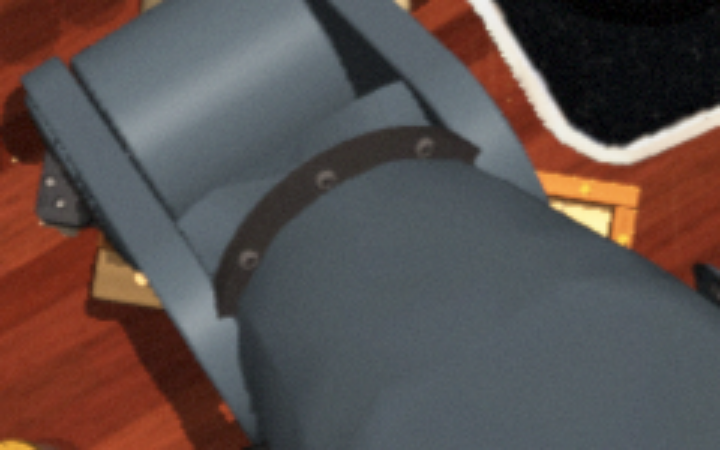

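The arm hides the jig in this view (it covers about (100-540, 0-450) of the crop). The press stopped at 2.6 mm, matching the predicted 2.5 mm fence contact, so next is the end push, then a re-seat press from the front.

```bash
python3 - <<'E'
from r import *
gripper_to(0.0);print(get_finger_gap())
line_to(W(.026,-.005,.10),max_speed=.15)
line_to(W(.026,-.005),max_speed=.1);print(get_t(),F(),get_force()[2])
line_to(W(.026,.027),max_speed=.05);print(get_t(),F())
p=press([.026,.027],[0,1],25)
line_to(W(p[0],p[1]-.008));line_to(W(p[0],p[1]-.008,.08))
gripper_to(.04);line_to(W(-.02,.098,.08));line_to(W(-.02,.098),max_speed=.1)
line_to(W(-.001,.098),max_speed=.05)
p=press([-.001,.098],[1,0],20)
line_to(W(p[0]-.01,p[1]));line_to(W(p[0]-.01,p[1],.12))
q=get_q();q[0]+=.7;set_joints(q);print(get_t())
c=read_camera("top");np.savez("top2.npz",**c)
cv2.imwrite("pics/top2.png",cv2.resize(c["frame"][115:225,200:400],None,fx=4,fy=4,interpolation=2)[:,:,::-1])
E
```

```text
0.0003361138182587785
9.8917 [-0.32412038 -0.35663568] -0.16490855498667212
10.6833 [ 0.31171698 -0.68590844]
press end [0.026 0.036] ee [0.0259 0.0349] f -8.53 z 0.03795568389961761 t 14.4333
press end [0.0026 0.098 ] ee [0.0017 0.098 ] f -7.87 z 0.03797431303391302 t 19.2417
21.675
```

View pics/top2.png

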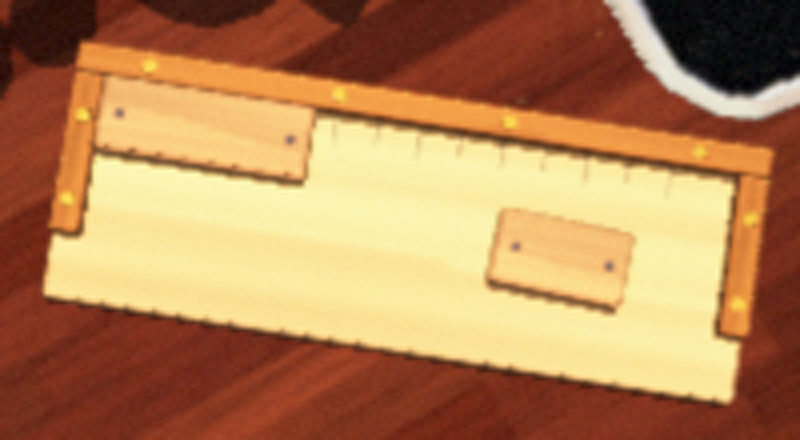

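The long blank now lies along the fence (top edge (105,77) to (314,110)) with its end against the left stop at about (100,115) and no gap visible. The short blank is unmoved at (560,260), and the arm is clear.

```bash
python3 -c "
from bench import *
print(close_job())"
```

```text
the job is handed in; nothing more can be done
None
```

The long blank lies against the back fence and the left (+y) end stop, the short blank was not moved, and I handed the job in at about 22 s; no verdict was returned.

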